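# Heft the sinker moulds and put the loaded one in the tin drawer

## Robot

A 7-joint arm with a two-finger parallel gripper is mounted at the origin on the work surface. World frame = base frame: x ahead of the robot, y to its left, z up, the work surface at z = 0. Lengths are in m, angles in rad, forces in N, time in s.
With the tool pointing down it reaches from about 0.4 to 0.925 m from the base axis. Payload 4.1 kg.
Tool frame: the origin (TCP) lies on the centre line of the jaws, within the pads' length; the fingertips stand 19 mm ahead of it and the grasp point (between the pads) is the TCP; z points along the fingers, y is the direction in which the jaws open and shut (so a half turn about z gives the same grasp; the last joint's range is limited). The gripper opens to 85 mm and grips with 20 to 120 N. Pads are 22 mm wide; open, the fingers measure 114 mm over their backs; the gripper's body (76 mm by 85 mm) begins 54 mm behind the grasp point. The pads swing forward as they close: fully open they stand 13 mm farther back than shut.
Start: joints at [-1.295, 0.398, 0.045, 1.537, -0.019, 1.207, -0.051], TCP at [0.238, 0.605, 0.25] pointing down, gripper open.
Joint ranges: [-2.82, 2.82], [-0.49, 2.23], [-1.37, 1.46], [0, 2.46], [-1.36, 4.5], [0.23, 2], [-2.94, 2.94]. Speed limits (rad/s): [2.57, 2.57, 3.14, 3.14, 3.14, 3.14, 3.14].

## Interface

Orientations are given as a unit quaternion [w, x, y, z].
In Python, from station import robot gives the robot as it stands.
- The arm moves only by the tool carry_out, never from a script. Its argument "moves" is a list of rows, each an object of numbers: "tx", "ty", "tz": the shift along the world's x, y, z in m; "twist": the turn about the world's z in rad; "claw": the finger opening in m, from 0 to 0.0854. In form: [{"tx": .., "ty": .., "tz": .., "twist": .., "claw": ..}, ...]. A call has exactly 8 rows; each row shifts and turns the commanded pose from where the row before left it; what a row does not reach is not made up. A row lasts 1/8 s, in which the tool goes at most 62.5 mm and 10.7 degrees, less where a joint would pass 70% of its speed; a pose out of reach is approached as far as the arm can. A call is refused whole if a number of a shift passes 0.0625 or a number of a turn 0.188, either way. A call with a gripper value outside its range is refused whole. The fingers move at their own pace and stop on an object; the grip force is fixed at half the most. Time passes only in rows, so rows that do not move let the fingers close, or fill a call up. It gives the time, the measured TCP pose, the force and the opening at its end, in the units of the state.
- robot.get_obs(): the state, without advancing time (a new reading comes with each control period).
- robot.camera(name): name is "scene" or "top" or "wrist"; returns (picture, depth): 480x640x3 uint8, red, green, blue; 480x640 float32, m along the optical axis (not along the pixel's ray), 0 where there is no reading.
- robot.get_calibration(name): a dict with "fx", "fy", "cx", "cy" (pixels), "R" (3x3) and "t" (3): a world point X has camera coordinates R X + t; the wrist camera has in their place "mount" (4x4, takes a point from camera to tool coordinates, whose origin is the TCP and whose axes are the flange's). Camera axes: x right, y down, z forward; pixel columns grow to the right and rows downward; lengths in m; the calibration is good to about 2 mm. A picture is of the moment at which its call begins: read the wrist's pose just before it. get_calibration takes no time and is no camera call.
- robot.close_job(): hands the job in, once; it reports no verdict.
Trained networks look in the newest picture that a camera, given by its name, has taken for a name from the list of things; names that differ only in an ending like _2 or _b are one class to them, and where a whole thing is asked for, a point or a joint stands for the part that bears it (a point fixed in the world has none). Each returns a list of dicts, best first, with "p" (0 to 1); they miss things now and then, are a little off and sometimes report something else, mostly with a low value. They report only what shows in the picture. A call takes as long as a camera call.
- robot.boxes_of(camera, label): "rect" ([left, top, right, bottom] in pixels, round what is visible of it).
The state is a dict: "t": time; "q": joint angles; "qd": joint speeds; "effort": joint torques, N m; "tcp_pos": TCP position; "tool_rot": TCP orientation; "contact_force": force on the tool from outside, world axes, zero at the start; "ft_torque": the same for the moment, N m; "grip_width": opening from 0.0 (shut) to 1.0 (fully open).
Only numpy, scipy, OpenCV 4.12 (cv2) and the standard library are available. Lean on these libraries where they do the work, as an engineer would, in place of code of your own. Each camera call takes 0.05 s, during which the arm holds its last target. There are 200 camera calls.

## Task

One of the two look-alike galvanized sinker moulds on the pine shelf still has a lead sinker inside and is much heavier than the other. Find which by its weight, and set that loaded mould gently, upright, in the open tin drawer so that nobody pours over it. Leave the empty mould standing where it was, or set it back there upright if you lifted it.

Things in the scene. Friction and masses are not known exactly. Their poses are not given: they have to be found in the camera images.
- mould_p_center (a point): One of two look-alike grey galvanized sinker moulds, upright block 64 mm long (x), 44 mm wide (y), 56 mm tall (z), capped funnel rising 16 mm more. Point: centre of the block, 28 mm above its underside, near its centre of mass. Stands on a 20 mm thick pine board; grip across the 44 mm width. Either mould may be the loaded one: empty weighs 0.22 to 0.30 kg, loaded 0.58 to 0.72 kg.
- mould_q_center (a point): The other look-alike grey galvanized sinker mould: same size, axes and centre point as mould_p. Exactly one of the two is loaded (0.58 to 0.72 kg); the other is empty (0.22 to 0.30 kg).
- tin_drawer: Open tin drawer, blue front, pulled out of an 80 mm tall grey tin cabinet. Origin: on top of the drawer floor (7 mm above the table), mid-width, 65 mm behind the front's outer face; x points into the cabinet, z up. Inside: 74 mm to each side wall (36 mm high), 61 mm to the front panel (48 mm high), 60 to 90 mm to the cabinet's edge. Slides stiffly (4 N), otherwise stays put.

How it is judged:
By the outcome, as a careful person would: the job done as asked, in the order asked, and still so for the second after the job is handed in, with the robot touching nothing.
It also fails if it takes over 54 s, if anything falls off the work surface, if the arm or the gripper's body presses on something with over 40 N, if the wrist force passes 120 N, or if a joint passes its speed limit or range.

## Working session

There is one attempt and no reset: what is moved stays moved. The work goes in short steps, Python scripts to look and compute and a tool call to move; the robot and the scene stay as the last step left them, time stands still between calls to the robot, and variables do not carry over. Pictures are saved under pics/ and viewed, about 8 in all and at most 12, crops included, and the job is handed in when it is done.

Besides the shell and the picture viewer there is one more tool, called in YAML: its name, and indented under it one key for each argument. carry_out: Moves the arm, as the interface text tells. Its arguments: {"type":"object","properties":{"moves":{"type":"array"}},"required":["moves"]}

```bash
mkdir -p pics
cat > h.py <<'E'
import numpy as np, cv2
from station import robot
def cloud(n):
    o=robot.get_obs(); im,d=robot.camera(n); c=robot.get_calibration(n)
    v,u=np.mgrid[0:480,0:640]
    P=np.stack([(u-c["cx"])/c["fx"]*d,(v-c["cy"])/c["fy"]*d,d],-1)
    if "mount" in c:
        from scipy.spatial.transform import Rotation as R
        w,x,y,z=o["tool_rot"]; M=np.array(c["mount"])
        P=(P@M[:3,:3].T+M[:3,3])@R.from_quat([x,y,z,w]).as_matrix().T+o["tcp_pos"]
    else: P=(P-np.array(c["t"]))@np.array(c["R"])
    P[d<=0]=np.nan
    return im,P
def save(im,f): cv2.imwrite(f"pics/{f}.png",im[:,:,::-1])
E
python3 - <<'E'
from h import *
print(robot.get_obs())
for n in ("top","scene"):
    im,P=cloud(n); save(im,n+"0"); np.save(n+"0.npy",P)
    for l in ("mould_p_center","tin_drawer"):
        for b in robot.boxes_of(n,l)[:4]:
            x0,y0,x1,y1=map(int,b["rect"]); r=P[y0:y1,x0:x1].reshape(-1,3)
            print(n,l,b["p"],[x0,y0,x1,y1],np.nanmedian(r,0).round(3),np.nanpercentile(r,[2,98],axis=0).round(3).tolist())
E
```

```text
{'t': 0.0, 'q': array([-1.29498109,  0.39921936,  0.04500912,  1.53789915, -0.01868937,
        1.20688967, -0.05067091]), 'qd': array([ 4.20544122e-04, -6.23687549e-04,  8.19507237e-04,  1.42315989e-03,
       -6.80416743e-04,  1.05957494e-03, -4.79381588e-05]), 'effort': array([-1.75287983e-04, -4.75128937e+01,  1.36418447e+00, -2.54225188e+01,
        1.13463859e-02,  9.30800568e-03,  1.54566322e-05]), 'tcp_pos': array([0.23771137, 0.60432439, 0.24923673]), 'tool_rot': array([-1.17028298e-04,  1.86230187e-01,  9.82505635e-01, -9.90372704e-04]), 'contact_force': array([-0.56774934, -0.55857663, -0.12410043]), 'ft_torque': array([-0.00279192, -0.00246934, -0.02751577]), 'grip_width': 0.9945300006745221}
top mould_p_center 0.9 [227, 241, 265, 281] [0.539 0.1   0.074] [[0.507, 0.073, 0.017], [0.584, 0.142, 0.087]]
top tin_drawer 0.58 [369, 236, 462, 322] [ 0.524 -0.221  0.006] [[0.445, -0.313, -0.003], [0.603, -0.134, 0.078]]
scene mould_p_center 0.86 [378, 214, 415, 263] [0.559 0.103 0.051] [[0.439, 0.075, 0.02], [0.627, 0.144, 0.088]]
scene tin_drawer 0.67 [188, 197, 272, 231] [ 0.463 -0.222  0.024] [[0.381, -0.306, 0.001], [0.589, -0.139, 0.081]]
```

Run:
```python
import cv2,numpy as np
a=cv2.imread("pics/top0.png"); b=cv2.imread("pics/scene0.png")
c=cv2.resize(a[150:400,150:550],(800,500)); cv2.imwrite("pics/topc.png",c)
```

```text
(no output)
```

View pics/topc.png

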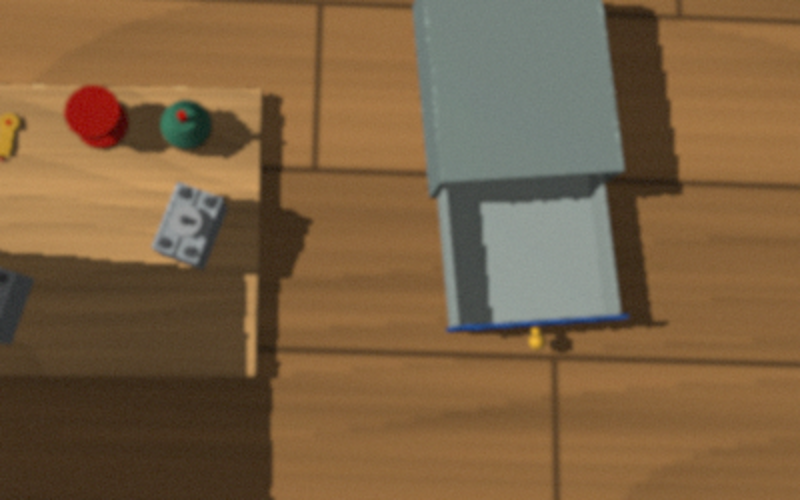

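View pics/scene0.png

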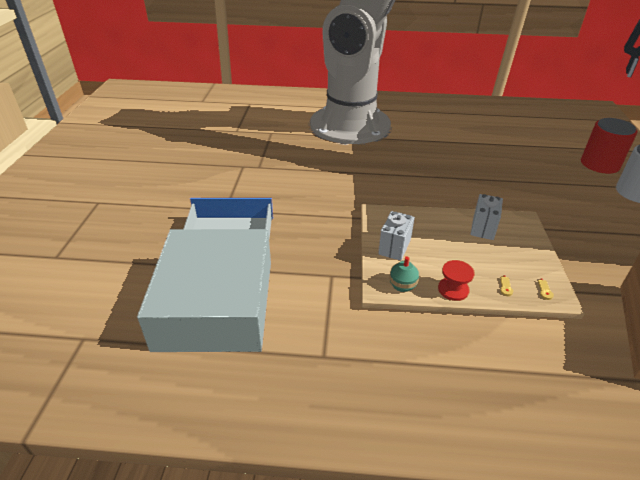

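The top crop shows one mould at (190,225), the drawer interior at (545,260), and a second mould at the left edge at (5,305). In the scene view the moulds are at (397,235) and (487,215), with a float, a spool and lures beside them on the board.

Run:
```python
from h import *
T=np.load("top0.npy");S=np.load("scene0.npy")
im=cv2.imread("pics/top0.png")
for n,X in (("top",T),("scene",S)):
    A=X.reshape(-1,3); A=A[np.isfinite(A).all(1)]
    for nm,lo,hi in (("near",(0.49,0.06),(0.585,0.15)),("far",(0.38,0.15),(0.56,0.33))):
        s=A[(A[:,0]>lo[0])&(A[:,0]<hi[0])&(A[:,1]>lo[1])&(A[:,1]<hi[1])&(A[:,2]>0.066)&(A[:,2]<0.1)]
        if len(s)<10: print(n,nm,len(s)); continue
        r=cv2.minAreaRect(s[:,:2].astype(np.float32)*1000)
        print(n,nm,len(s),np.percentile(s[:,2],[5,50,98]).round(3),r, s.min(0).round(3),s.max(0).round(3))
# board, objects, drawer walls
def reg(x0,x1,y0,y1,z0,z1):
    A=T.reshape(-1,3); m=(A[:,0]>x0)&(A[:,0]<x1)&(A[:,1]>y0)&(A[:,1]<y1)&(A[:,2]>z0)&(A[:,2]<z1); return A[m]
for nm,a in (("floor",(0.44,.62,-.33,-.12,0.0,0.02)),("front/walls",(0.42,.53,-.33,-.12,0.03,0.07)),("cab",(0.5,.9,-.36,-.1,.072,.1)),("wall left",(0.48,.6,-.17,-.12,.03,.06)),("wall right",(0.48,.6,-.33,-.27,.03,.06)),("objects",(0.58,.7,0.05,.4,.035,.2))):
    s=reg(*a)
    if len(s)>5: print(nm,len(s),np.median(s,0).round(3),s.min(0).round(3),s.max(0).round(3),cv2.minAreaRect(s[:,:2].astype(np.float32)*1000))
```

```text
top near 895 [0.073 0.076 0.089] ((538.0707397460938, 103.1037368774414), (44.82661437988281, 64.4614486694336), 71.20299530029297) [0.502 0.073 0.066] [0.574 0.133 0.093]
top far 989 [0.072 0.076 0.09 ] ((463.07080078125, 279.3671875), (45.60525131225586, 64.13961791992188), 76.36119079589844) [0.428 0.25  0.066] [0.499 0.308 0.093]
scene near 679 [0.069 0.078 0.091] ((536.2288208007812, 105.37073516845703), (44.35029220581055, 67.8696060180664), 71.57632446289062) [0.501 0.075 0.066] [0.574 0.135 0.094]
scene far 590 [0.068 0.078 0.091] ((462.125244140625, 281.24951171875), (43.98299026489258, 67.52053833007812), 75.49030303955078) [0.426 0.252 0.066] [0.498 0.31  0.093]
floor 6323 [ 0.529 -0.219  0.006] [ 0.44 -0.33  0.  ] [ 0.619 -0.12   0.02 ] ((529.3543701171875, -225.001953125), (209.98696899414062, 178.63536071777344), 89.99292755126953)
front/walls 512 [ 0.465 -0.222  0.043] [ 0.436 -0.301  0.03 ] [ 0.53  -0.137  0.058] ((483.1364440917969, -219.04312133789062), (164.47439575195312, 93.55464172363281), 89.96504974365234)
cab 9300 [ 0.687 -0.198  0.079] [ 0.583 -0.292  0.072] [ 0.8   -0.105  0.085] ((691.30859375, -198.97573852539062), (202.1506805419922, 171.84925842285156), 5.676246643066406)
wall left 179 [ 0.542 -0.137  0.041] [ 0.481 -0.145  0.03 ] [ 0.599 -0.122  0.057] ((541.0355834960938, -136.80429077148438), (120.1067123413086, 10.88664722442627), 10.129344940185547)
wall right 240 [ 0.54 -0.29  0.04] [ 0.481 -0.297  0.03 ] [ 0.6   -0.282  0.057] ((540.2471923828125, -289.7786560058594), (119.50630950927734, 11.335169792175293), 1.9831135272979736)
objects 1146 [0.636 0.178 0.064] [0.612 0.09  0.035] [0.666 0.225 0.084] ((639.110595703125, 157.28863525390625), (135.02650451660156, 50.856571197509766), 87.6815414428711)
```

carry_out:
  moves:
    - {"tx":0.028,"ty":-0.0405,"tz":0,"twist":0.016,"claw":0.085}
    - {"tx":0.028,"ty":-0.0405,"tz":0,"twist":0.016,"claw":0.085}
    - {"tx":0.028,"ty":-0.0405,"tz":0,"twist":0.016,"claw":0.085}
    - {"tx":0.028,"ty":-0.0405,"tz":0,"twist":0.016,"claw":0.085}
    - {"tx":0.028,"ty":-0.0405,"tz":-0.01,"twist":0.016,"claw":0.085}
    - {"tx":0.028,"ty":-0.0405,"tz":-0.02,"twist":0.016,"claw":0.085}
    - {"tx":0.028,"ty":-0.0405,"tz":-0.02,"twist":0.016,"claw":0.085}
    - {"tx":0.028,"ty":-0.0405,"tz":0,"twist":0.016,"claw":0.085}

```text
t: 1.3
tcp_pos: [0.4616, 0.2789, 0.1988]
tool_rot: [-0.001, 0.123, 0.992, -0.001]
contact_force: [0.6, -1.1, 0.5]
grip_width: 0.998
```

```bash
cat > w.py <<'E'
from h import *
import sys
from scipy.spatial.transform import Rotation as R
def yaw():
    w,x,y,z=robot.get_obs()["tool_rot"]; v=R.from_quat([x,y,z,w]).as_matrix()
    return np.degrees(np.arctan2(v[1,1],v[0,1])), v[:,2]
def block(c,n="wrist",z0=.066,z1=.1,f=None):
    im,P=cloud(n); f and save(im,f)
    A=P.reshape(-1,3); s=A[(np.hypot(A[:,0]-c[0],A[:,1]-c[1])<.055)&(A[:,2]>z0)&(A[:,2]<z1)]
    print(n,len(s),cv2.minAreaRect(s[:,:2].astype(np.float32)*1000) if len(s)>9 else "", np.percentile(s[:,2],[5,50,98]).round(3) if len(s) else "")
E
python3 - <<'E'
from w import *
o=robot.get_obs();print(o["t"],o["tcp_pos"],yaw(),o["contact_force"])
block((.463,.28),f="w1")
E
```

```text
1.3 [0.46162438 0.27890574 0.19880409] (np.float64(75.9045592867869), array([-0.00239967, -0.0016772 , -0.99999571])) [ 0.64365861 -1.0861993   0.50737958]
wrist 5481 ((461.60711669921875, 279.2646179199219), (43.98798370361328, 65.12419128417969), 75.59866333007812) [0.075 0.076 0.091]
```

View pics/w1.png

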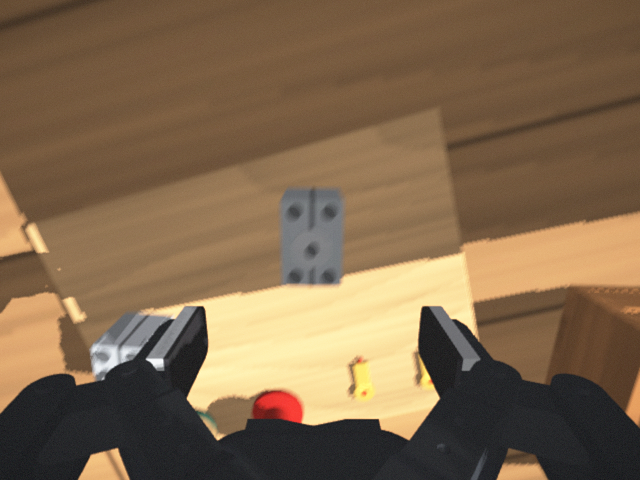

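The wrist view shows the far mould at (312,235), aligned with the jaws and with nothing close by. The wrist cloud puts it within 1 mm of the TCP. I'll descend and grip.

carry_out:
  moves:
    - {"tx":0,"ty":0,"tz":-0.03,"twist":0,"claw":0.085}
    - {"tx":0,"ty":0,"tz":-0.04,"twist":0,"claw":0.085}
    - {"tx":0,"ty":0,"tz":-0.035,"twist":0,"claw":0.085}
    - {"tx":0,"ty":0,"tz":-0.025,"twist":0,"claw":0.085}
    - {"tx":0,"ty":0,"tz":-0.012,"twist":0,"claw":0.085}
    - {"tx":0,"ty":0,"tz":-0.006,"twist":0,"claw":0.085}
    - {"tx":0,"ty":0,"tz":0,"twist":0,"claw":0.085}
    - {"tx":0,"ty":0,"tz":0,"twist":0,"claw":0.085}

```text
t: 2.35
tcp_pos: [0.4626, 0.2814, 0.0533]
tool_rot: [0.001, 0.123, 0.992, 0.001]
contact_force: [0.4, 0.4, -0.1]
grip_width: 1.001
```

carry_out:
  moves:
    - {"tx":0,"ty":0,"tz":0,"twist":0,"claw":0.06}
    - {"tx":0,"ty":0,"tz":0,"twist":0,"claw":0.05}
    - {"tx":0,"ty":0,"tz":0,"twist":0,"claw":0.03}
    - {"tx":0,"ty":0,"tz":0,"twist":0,"claw":0.03}
    - {"tx":0,"ty":0,"tz":0,"twist":0,"claw":0.03}
    - {"tx":0,"ty":0,"tz":0,"twist":0,"claw":0.03}
    - {"tx":0,"ty":0,"tz":0,"twist":0,"claw":0.03}
    - {"tx":0,"ty":0,"tz":0,"twist":0,"claw":0.03}

```text
t: 3.35
tcp_pos: [0.4623, 0.2809, 0.0528]
tool_rot: [0.0, 0.123, 0.992, 0.0]
contact_force: [-0.7, -0.9, 5.9]
grip_width: 0.505
```

carry_out:
  moves:
    - {"tx":0,"ty":0,"tz":0.005,"twist":0,"claw":0.03}
    - {"tx":0,"ty":0,"tz":0.01,"twist":0,"claw":0.03}
    - {"tx":0,"ty":0,"tz":0.015,"twist":0,"claw":0.03}
    - {"tx":0,"ty":0,"tz":0.01,"twist":0,"claw":0.03}
    - {"tx":0,"ty":0,"tz":0,"twist":0,"claw":0.03}
    - {"tx":0,"ty":0,"tz":0,"twist":0,"claw":0.03}
    - {"tx":0,"ty":0,"tz":0,"twist":0,"claw":0.03}
    - {"tx":0,"ty":0,"tz":0,"twist":0,"claw":0.03}

```text
t: 4.35
tcp_pos: [0.4617, 0.2808, 0.092]
tool_rot: [-0.0, 0.123, 0.992, -0.0]
contact_force: [-1.2, 0.0, -3.6]
grip_width: 0.508
```

```bash
cat > weigh.py <<'E'
from w import *
F=[]
for i in range(6):
    robot.camera("top"); o=robot.get_obs(); F.append([*o["contact_force"],*o["effort"][[1,3]]])
print(np.mean(F,0).round(2),np.std(F,0).round(2),o["tcp_pos"],yaw(),o["grip_width"],o["t"])
E
python3 weigh.py
```

```text
[  0.28  -0.14  -2.17 -41.62 -20.35] [0.27 0.35 0.47 0.02 0.01] [0.46194563 0.28090788 0.09229108] (np.float64(75.8614429115414), array([-2.15939154e-05,  7.85311276e-05, -9.99999997e-01])) 0.5095328577895741 4.65
```

It reads about −2.2 N, roughly 0.22 kg, so this is the empty one (loaded would be ≤ −5.7 N). I'll set it back gently.

carry_out:
  moves:
    - {"tx":0,"ty":0,"tz":-0.012,"twist":0,"claw":0.03}
    - {"tx":0,"ty":0,"tz":-0.012,"twist":0,"claw":0.03}
    - {"tx":0,"ty":0,"tz":-0.008,"twist":0,"claw":0.03}
    - {"tx":0,"ty":0,"tz":-0.004,"twist":0,"claw":0.03}
    - {"tx":0,"ty":0,"tz":-0.002,"twist":0,"claw":0.03}
    - {"tx":0,"ty":0,"tz":-0.001,"twist":0,"claw":0.03}
    - {"tx":0,"ty":0,"tz":0,"twist":0,"claw":0.03}
    - {"tx":0,"ty":0,"tz":0,"twist":0,"claw":0.03}

```text
t: 5.65
tcp_pos: [0.4621, 0.2811, 0.0536]
tool_rot: [0.0, 0.123, 0.992, 0.0]
contact_force: [-0.3, 0.4, -2.9]
grip_width: 0.51
```

carry_out:
  moves:
    - {"tx":0,"ty":0,"tz":-0.001,"twist":0,"claw":0.03}
    - {"tx":0,"ty":0,"tz":-0.0005,"twist":0,"claw":0.03}
    - {"tx":0,"ty":0,"tz":0,"twist":0,"claw":0.05}
    - {"tx":0,"ty":0,"tz":0,"twist":0,"claw":0.06}
    - {"tx":0,"ty":0,"tz":0,"twist":0,"claw":0.085}
    - {"tx":0,"ty":0,"tz":0,"twist":0,"claw":0.085}
    - {"tx":0,"ty":0,"tz":0,"twist":0,"claw":0.085}
    - {"tx":0,"ty":0,"tz":0,"twist":0,"claw":0.085}

```text
t: 6.65
tcp_pos: [0.4619, 0.2809, 0.0518]
tool_rot: [-0.0, 0.123, 0.992, 0.0]
contact_force: [0.3, -0.3, -1.3]
grip_width: 0.996
```

carry_out:
  moves:
    - {"tx":0,"ty":0,"tz":0.01,"twist":0,"claw":0.085}
    - {"tx":0,"ty":0,"tz":0.03,"twist":0,"claw":0.085}
    - {"tx":0,"ty":0,"tz":0.05,"twist":0,"claw":0.085}
    - {"tx":0,"ty":0,"tz":0.05,"twist":0,"claw":0.085}
    - {"tx":0.014,"ty":-0.035,"tz":0.01,"twist":-0.02,"claw":0.085}
    - {"tx":0.014,"ty":-0.035,"tz":0,"twist":-0.02,"claw":0.085}
    - {"tx":0.014,"ty":-0.035,"tz":0,"twist":-0.02,"claw":0.085}
    - {"tx":0.014,"ty":-0.035,"tz":0,"twist":-0.02,"claw":0.085}

```text
t: 7.65
tcp_pos: [0.5184, 0.1398, 0.2027]
tool_rot: [0.0, 0.163, 0.987, 0.0]
contact_force: [0.2, -0.8, -0.1]
grip_width: 0.997
```

carry_out:
  moves:
    - {"tx":0.009,"ty":-0.02,"tz":0,"twist":0,"claw":0.085}
    - {"tx":0.009,"ty":-0.016,"tz":0,"twist":0,"claw":0.085}
    - {"tx":0,"ty":0,"tz":0,"twist":0,"claw":0.085}
    - {"tx":0,"ty":0,"tz":0,"twist":0,"claw":0.085}
    - {"tx":0,"ty":0,"tz":0,"twist":0,"claw":0.085}
    - {"tx":0,"ty":0,"tz":0,"twist":0,"claw":0.085}
    - {"tx":0,"ty":0,"tz":0,"twist":0,"claw":0.085}
    - {"tx":0,"ty":0,"tz":0,"twist":0,"claw":0.085}

```text
t: 8.65
tcp_pos: [0.5359, 0.105, 0.2018]
tool_rot: [-0.0, 0.163, 0.987, 0.0]
contact_force: [-0.7, -0.0, -0.0]
grip_width: 0.992
```

Run:
```python
from w import *
o=robot.get_obs();print(o["t"],o["tcp_pos"],yaw(),o["contact_force"])
block((.537,.104),f="w2"); block((.463,.28),"scene"); block((.463,.28),"top")
```

```text
8.65 [0.53587805 0.10504427 0.20181246] (np.float64(71.29248742184501), array([-3.32003781e-05,  9.48373777e-05, -9.99999995e-01])) [-0.74992111 -0.01673431 -0.01916866]
wrist 5347 ((536.4838256835938, 103.0387954711914), (44.07302474975586, 64.79812622070312), 72.02610778808594) [0.075 0.076 0.09 ]
scene 591 ((462.7972106933594, 282.94293212890625), (44.121726989746094, 68.98197174072266), 75.70867919921875) [0.068 0.078 0.091]
top 0
```

View pics/w2.png

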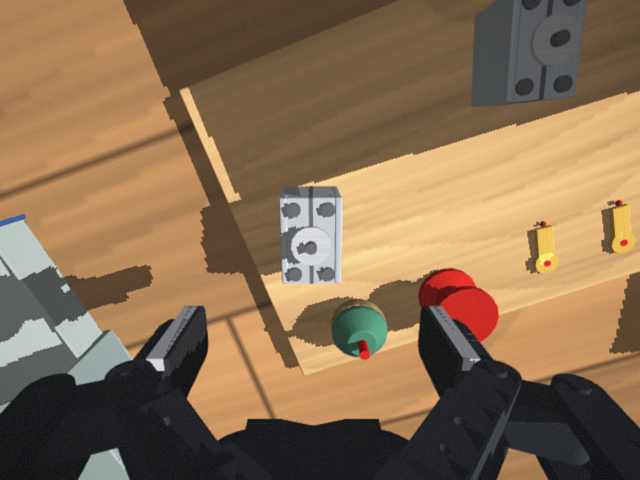

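The empty mould is back within about 2 mm of where it was, still at the same yaw. The second mould is at (310,235), and the float and spool are clear of the finger paths. I'll grip it now.

carry_out:
  moves:
    - {"tx":0,"ty":-0.001,"tz":-0.03,"twist":0.008,"claw":0.085}
    - {"tx":0,"ty":-0.001,"tz":-0.04,"twist":0,"claw":0.085}
    - {"tx":0,"ty":0,"tz":-0.035,"twist":0,"claw":0.085}
    - {"tx":0,"ty":0,"tz":-0.025,"twist":0,"claw":0.085}
    - {"tx":0,"ty":0,"tz":-0.012,"twist":0,"claw":0.085}
    - {"tx":0,"ty":0,"tz":-0.007,"twist":0,"claw":0.085}
    - {"tx":0,"ty":0,"tz":0,"twist":0,"claw":0.085}
    - {"tx":0,"ty":0,"tz":0,"twist":0,"claw":0.085}

```text
t: 9.8
tcp_pos: [0.5367, 0.1031, 0.0537]
tool_rot: [0.001, 0.159, 0.987, 0.0]
contact_force: [-0.4, 0.6, 0.1]
grip_width: 0.995
```

carry_out:
  moves:
    - {"tx":0,"ty":0,"tz":0,"twist":0,"claw":0.06}
    - {"tx":0,"ty":0,"tz":0,"twist":0,"claw":0.05}
    - {"tx":0,"ty":0,"tz":0,"twist":0,"claw":0.03}
    - {"tx":0,"ty":0,"tz":0,"twist":0,"claw":0.03}
    - {"tx":0,"ty":0,"tz":0,"twist":0,"claw":0.03}
    - {"tx":0,"ty":0,"tz":0,"twist":0,"claw":0.03}
    - {"tx":0,"ty":0,"tz":0,"twist":0,"claw":0.03}
    - {"tx":0,"ty":0,"tz":0,"twist":0,"claw":0.03}

```text
t: 10.8
tcp_pos: [0.5364, 0.1033, 0.0534]
tool_rot: [0.0, 0.159, 0.987, 0.0]
contact_force: [0.4, 1.3, 5.4]
grip_width: 0.508
```

carry_out:
  moves:
    - {"tx":0,"ty":0,"tz":0.005,"twist":0,"claw":0.03}
    - {"tx":0,"ty":0,"tz":0.015,"twist":0,"claw":0.03}
    - {"tx":0,"ty":0,"tz":0.025,"twist":0,"claw":0.03}
    - {"tx":0,"ty":0,"tz":0.035,"twist":0,"claw":0.03}
    - {"tx":0,"ty":0,"tz":0.035,"twist":0,"claw":0.03}
    - {"tx":0,"ty":0,"tz":0.015,"twist":0,"claw":0.03}
    - {"tx":0,"ty":0,"tz":0,"twist":0,"claw":0.03}
    - {"tx":0,"ty":0,"tz":0,"twist":0,"claw":0.03}

```text
t: 11.8
tcp_pos: [0.5345, 0.1027, 0.1812]
tool_rot: [-0.002, 0.159, 0.987, -0.001]
contact_force: [0.3, -0.0, -7.6]
grip_width: 0.512
```

```bash
python3 weigh.py
```

```text
[  0.31   0.15  -7.02 -40.6  -25.49] [0.47 0.35 0.31 0.23 0.14] [0.53558595 0.10283072 0.18214318] (np.float64(71.737539614987), array([-1.19394514e-03, -4.17921074e-04, -9.99999200e-01])) 0.5089385820121748 12.1
```

It reads −7.0 N, about 0.71 kg, so this is the loaded one. Before carrying it over I'll refine the drawer pose from the top cloud.

Run:
```python
from h import *
A=np.load("top0.npy").reshape(-1,3)
for x in np.arange(.465,.59,.02):
    s=A[(abs(A[:,0]-x)<.01)&(A[:,2]>.034)&(A[:,2]<.05)&(abs(A[:,1]+.215)<.11)]
    L=s[s[:,1]>-.2];R_=s[s[:,1]<-.23]
    print("x",x.round(3),len(L),len(R_),[np.percentile(k[:,1],[5,50,95]).round(3) for k in (L,R_) if len(k)])
for y in np.arange(-.28,-.14,.02):
    b=A[abs(A[:,1]-y)<.01]; f=b[(b[:,2]>.045)&(b[:,0]>.42)&(b[:,0]<.49)]; c=b[(b[:,2]>.073)&(b[:,0]>.55)]
    print("y",y.round(3),np.percentile(f[:,0],[5,50,95]).round(3) if len(f) else "",c[:,0].min().round(3))
```

```text
x 0.465 26 16 [array([-0.173, -0.144, -0.143]), array([-0.297, -0.291, -0.233])]
x 0.485 27 35 [array([-0.145, -0.142, -0.141]), array([-0.297, -0.295, -0.293])]
x 0.505 25 32 [array([-0.143, -0.141, -0.139]), array([-0.295, -0.293, -0.291])]
x 0.525 23 30 [array([-0.141, -0.138, -0.137]), array([-0.293, -0.291, -0.289])]
x 0.545 26 33 [array([-0.139, -0.136, -0.135]), array([-0.291, -0.289, -0.287])]
x 0.565 23 32 [array([-0.137, -0.135, -0.133]), array([-0.289, -0.287, -0.285])]
x 0.585 29 35 [array([-0.135, -0.132, -0.123]), array([-0.288, -0.285, -0.283])]
y -0.28 [0.465 0.467 0.469] 0.597
y -0.26 [0.462 0.464 0.466] 0.595
y -0.24 [0.461 0.463 0.464] 0.594
y -0.22 [0.459 0.461 0.463] 0.592
y -0.2 [0.457 0.459 0.461] 0.589
y -0.18 [0.454 0.456 0.458] 0.589
y -0.16 [0.454 0.455 0.456] 0.586
y -0.14 [0.452 0.453 0.46 ] 0.584
```

carry_out:
  moves:
    - {"tx":-0.001,"ty":-0.02,"tz":0,"twist":0.03,"claw":0.03}
    - {"tx":-0.0015,"ty":-0.047,"tz":0,"twist":0.06,"claw":0.03}
    - {"tx":-0.0015,"ty":-0.047,"tz":0,"twist":0.06,"claw":0.03}
    - {"tx":-0.0015,"ty":-0.047,"tz":0,"twist":0.06,"claw":0.03}
    - {"tx":-0.0015,"ty":-0.047,"tz":0,"twist":0.06,"claw":0.03}
    - {"tx":-0.0015,"ty":-0.047,"tz":0,"twist":0.06,"claw":0.03}
    - {"tx":-0.001,"ty":-0.042,"tz":0,"twist":0.055,"claw":0.03}
    - {"tx":-0.001,"ty":-0.02,"tz":0,"twist":0.03,"claw":0.03}

```text
t: 13.1
tcp_pos: [0.5246, -0.2178, 0.1829]
tool_rot: [-0.0, -0.047, 0.999, -0.001]
contact_force: [-0.4, 0.5, -8.2]
grip_width: 0.506
```

carry_out:
  moves:
    - {"tx":0,"ty":0,"tz":0,"twist":0,"claw":0.03}
    - {"tx":0,"ty":0,"tz":0,"twist":0,"claw":0.03}
    - {"tx":0,"ty":0,"tz":-0.01,"twist":0,"claw":0.03}
    - {"tx":0,"ty":0,"tz":-0.02,"twist":0,"claw":0.03}
    - {"tx":0,"ty":0,"tz":-0.02,"twist":0,"claw":0.03}
    - {"tx":0,"ty":0,"tz":-0.01,"twist":0,"claw":0.03}
    - {"tx":0,"ty":0,"tz":0,"twist":0,"claw":0.03}
    - {"tx":0,"ty":0,"tz":0,"twist":0,"claw":0.03}

```text
t: 14.1
tcp_pos: [0.5261, -0.2141, 0.1235]
tool_rot: [0.001, -0.048, 0.999, -0.0]
contact_force: [0.6, -0.0, -6.9]
grip_width: 0.511
```

```bash
python3 weigh.py
python3 - <<'E'
from h import *
a,_=robot.camera("wrist"); s,_=robot.camera("scene")
c=np.hstack([cv2.resize(a,(400,300)),cv2.resize(s[120:360,120:440],(400,300))]); save(c,"over")
E
```

```text
[ -0.31   0.28  -6.92 -44.23 -23.32] [0.5  0.43 0.36 0.15 0.1 ] [ 0.525662   -0.21417485  0.12328782] (np.float64(95.51214204797377), array([ 8.02620955e-04,  1.84057276e-08, -9.99999678e-01])) 0.5111608374144545 14.4
```

View pics/over.png

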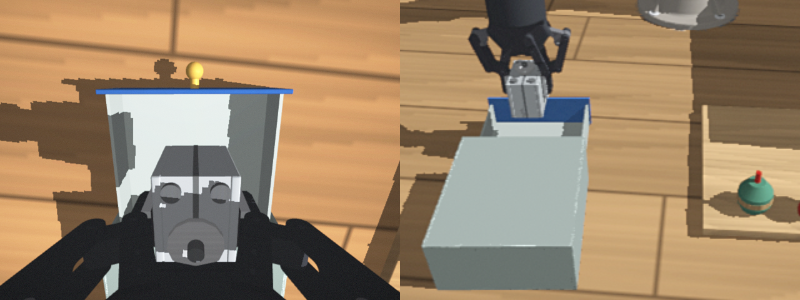

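The mould hangs upright and square over the drawer (left panel, mould at (195,205)), centred between the side walls. I'll lower it.

carry_out:
  moves:
    - {"tx":0,"ty":0,"tz":-0.01,"twist":0,"claw":0.03}
    - {"tx":0,"ty":0,"tz":-0.02,"twist":0,"claw":0.03}
    - {"tx":0,"ty":0,"tz":-0.02,"twist":0,"claw":0.03}
    - {"tx":0,"ty":0,"tz":-0.015,"twist":0,"claw":0.03}
    - {"tx":0,"ty":0,"tz":-0.01,"twist":0,"claw":0.03}
    - {"tx":0,"ty":0,"tz":-0.004,"twist":0,"claw":0.03}
    - {"tx":0,"ty":0,"tz":0,"twist":0,"claw":0.03}
    - {"tx":0,"ty":0,"tz":0,"twist":0,"claw":0.03}

```text
t: 15.5
tcp_pos: [0.526, -0.2143, 0.0445]
tool_rot: [0.001, -0.048, 0.999, -0.0]
contact_force: [-0.1, 0.8, -7.7]
grip_width: 0.508
```

carry_out:
  moves:
    - {"tx":0,"ty":0,"tz":-0.001,"twist":0,"claw":0.03}
    - {"tx":0,"ty":0,"tz":-0.001,"twist":0,"claw":0.03}
    - {"tx":0,"ty":0,"tz":0,"twist":0,"claw":0.03}
    - {"tx":0,"ty":0,"tz":-0.001,"twist":0,"claw":0.03}
    - {"tx":0,"ty":0,"tz":0,"twist":0,"claw":0.03}
    - {"tx":0,"ty":0,"tz":0,"twist":0,"claw":0.03}
    - {"tx":0,"ty":0,"tz":0,"twist":0,"claw":0.03}
    - {"tx":0,"ty":0,"tz":0,"twist":0,"claw":0.03}

```text
t: 16.5
tcp_pos: [0.5254, -0.2141, 0.0409]
tool_rot: [0.0, -0.048, 0.999, 0.0]
contact_force: [-0.4, -0.3, -6.8]
grip_width: 0.507
```

Still hanging, so I'll go down in 0.5 mm steps until the force drops.

carry_out:
  moves:
    - {"tx":0,"ty":0,"tz":-0.0005,"twist":0,"claw":0.03}
    - {"tx":0,"ty":0,"tz":0,"twist":0,"claw":0.03}
    - {"tx":0,"ty":0,"tz":-0.0005,"twist":0,"claw":0.03}
    - {"tx":0,"ty":0,"tz":0,"twist":0,"claw":0.03}
    - {"tx":0,"ty":0,"tz":0,"twist":0,"claw":0.03}
    - {"tx":0,"ty":0,"tz":0,"twist":0,"claw":0.03}
    - {"tx":0,"ty":0,"tz":0,"twist":0,"claw":0.03}
    - {"tx":0,"ty":0,"tz":0,"twist":0,"claw":0.03}

```text
t: 17.5
tcp_pos: [0.5255, -0.2141, 0.0404]
tool_rot: [0.0, -0.048, 0.999, 0.0]
contact_force: [-3.6, 2.0, 5.4]
grip_width: 0.511
```

carry_out:
  moves:
    - {"tx":0,"ty":0,"tz":0,"twist":0,"claw":0.05}
    - {"tx":0,"ty":0,"tz":0,"twist":0,"claw":0.055}
    - {"tx":0,"ty":0,"tz":0,"twist":0,"claw":0.06}
    - {"tx":0,"ty":0,"tz":0,"twist":0,"claw":0.07}
    - {"tx":0,"ty":0,"tz":0,"twist":0,"claw":0.07}
    - {"tx":0,"ty":0,"tz":0,"twist":0,"claw":0.07}
    - {"tx":0,"ty":0,"tz":0,"twist":0,"claw":0.07}
    - {"tx":0,"ty":0,"tz":0,"twist":0,"claw":0.07}

```text
t: 18.5
tcp_pos: [0.5254, -0.214, 0.0398]
tool_rot: [-0.0, -0.048, 0.999, 0.0]
contact_force: [0.9, -0.4, 0.7]
grip_width: 0.823
```

carry_out:
  moves:
    - {"tx":0,"ty":0,"tz":0.01,"twist":0,"claw":0.07}
    - {"tx":0,"ty":0,"tz":0.02,"twist":0,"claw":0.07}
    - {"tx":0,"ty":0,"tz":0.04,"twist":0,"claw":0.07}
    - {"tx":0,"ty":0,"tz":0.04,"twist":0,"claw":0.07}
    - {"tx":0,"ty":0,"tz":0.04,"twist":0,"claw":0.07}
    - {"tx":0,"ty":0,"tz":0.02,"twist":0,"claw":0.07}
    - {"tx":0,"ty":0,"tz":0,"twist":0,"claw":0.07}
    - {"tx":0,"ty":0,"tz":0,"twist":0,"claw":0.07}

```text
t: 19.5
tcp_pos: [0.5248, -0.2138, 0.2091]
tool_rot: [-0.001, -0.048, 0.999, 0.0]
contact_force: [0.1, 0.2, 0.8]
grip_width: 0.822
```

Run:
```python
from w import *
o=robot.get_obs();print(o["t"],o["tcp_pos"],o["contact_force"])
block((.5255,-.214),z0=.052,z1=.079); block((.463,.28),"scene"); block((.463,.28),"top")
a,P=cloud("wrist"); s,_=robot.camera("scene"); save(np.hstack([cv2.resize(a,(400,300)),cv2.resize(s[120:360,120:600],(400,300))]),"end")
A=P.reshape(-1,3); f=A[(abs(A[:,1]+.22)<.01)&(A[:,2]>.045)&(A[:,0]>.42)&(A[:,0]<.485)]; print("front",np.median(f,0).round(3),len(f))
```

```text
19.5 [ 0.52478755 -0.21375962  0.20905269] [0.1134097  0.23771233 0.79438317]
wrist 4660 ((525.8601684570312, -214.21249389648438), (64.60969543457031, 44.04682922363281), 5.339632511138916) [0.062 0.063 0.074]
scene 591 ((461.85089111328125, 283.03021240234375), (44.00571060180664, 69.35139465332031), 75.96989440917969) [0.069 0.078 0.091]
top 996 ((463.4750671386719, 281.0478515625), (46.24775314331055, 64.19942474365234), 75.67802429199219) [0.071 0.076 0.089]
front [ 0.458 -0.22   0.055] 163
```

View pics/end.png

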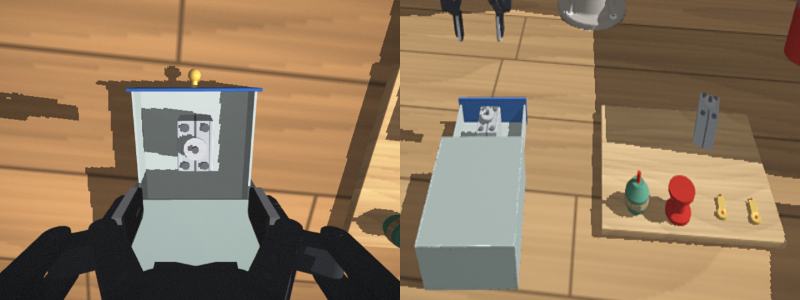

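The loaded mould stands flat in the drawer (left panel, (195,145)), with its top at 0.063 m as expected. The empty one is upright on the board (right panel, (706,120)).

```bash
python3 -c "
from station import robot
print(robot.close_job())"
```

```text
the job is handed in; nothing more can be done
None
```

The loaded mould is now upright in the open tin drawer, and the empty one is back in its place on the shelf. I handed the job in at about 20 s.

- **Weighing:** The far mould pulled about 2.2 N (0.22 kg, so empty) and I set it back upright. The near one pulled about 7.0 N (0.71 kg, so loaded), and I lowered it into the drawer until it just touched the floor, then released it.
- **Loaded mould:** It stands centred in the drawer and square to the walls. Its block top is at 0.063 m, which matches the 7 mm floor plus the 56 mm block.
- **Empty mould:** It is upright, about 2 mm or less from where it started, with its yaw unchanged within 1°. The top and scene cameras differ by about 2 mm on its position, as they did at the start, which fits the calibration error.
- **Drawer and gripper:** The drawer front measured 0.458 m, against 0.461 m before from a different camera, so I saw no clear movement. The gripper was open and about 17 cm above the release point, touching nothing.

No check failed.

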